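# Hold the test-stand lever at its stop on a microscope spring foot

## Task

Slide the carrier with the blue-capped spring foot by its red handle along the test stand's base, flat and never lifted, from the waiting outline to the test outline, so that the foot is centred under the round pressing disc, and let go of it. Then pull the stand's lever down against its return spring, all the way to the stop, and finish while still holding it there so that the gauge can be read. Leave the other things on the bench where they stand.

Things in the scene. Friction and masses are not known exactly. Their poses are not given: they have to be found in the camera images.
- stand: Fixed lever test stand. Origin on the table below the spindle axis, z up, x axis from the stand's front to the column at its back, y axis to its left (waiting side); lever on its right. Base plate top 25 mm above the table, x -150..140, y -115..170 mm. White column x 65..115, y +-30, 368 mm high. Blue gauge x +-18, y +-33 mm, from 132 mm up, moves down 23 mm with the lever.
- disc (a point): Centre of the underside of the steel pressing disc (36 mm diameter) at the foot of the gauge's spindle, on the spindle axis: 94 mm above the table at rest (16 mm above the foot's top), 71 mm with the lever at its stop.
- foot_top (a point): Point on the axis of the blue-capped spring foot at the top of its unpressed cap, 53 mm above the carrier's underside, 78 mm above the table. Foot 45 mm high, cap 44 mm diameter, flange 52 mm. Axes are the carrier's: x from the red handle to the foot, z up.
- carrier_grip (a point): Centre of the carrier's red handle, an upright block 34 (carrier's x) by 14 (its y) by 46 mm high; 95 mm from the foot's axis on the -x side, this point 56 and its top 79 mm above the table. Carrier: loose dark plate 150 x 62 x 8 mm, about 0.5 kg with the foot screwed on. Pinch from above across the 14 mm. Axes as for foot_top.
- foot_cap (a joint): How far the foot's blue cap is pressed down, m: 0 free, at most 0.012; its spring gives about 2 N at first and 1 N more per mm. About 0.007 with the lever at its stop.
- lever_hub (a point): Centre of the lever's hub, 200 mm above the table, at x = 88 mm, y = -85 mm in the stand's frame. The lever turns about the line through it along the stand's y axis.
- lever_grip (a point): Point on the axis of the lever's black rubber sleeve (22 mm diameter, 180 to 245 mm from the hub, on a 12 mm bar), 220 mm from the hub. The lever points to the stand's front (-x): at rest sloping up 0.55 rad (this point 315 mm above the table), at the stop sloping down 0.50 rad (95 mm). Pinch it from above across the stand's y, or press it down.
- lever (a joint): Lever angle, rad: 0 at rest (0.55 above level), grows as it is pulled down, 1.05 at its stop (0.50 below level). A spring returns it to 0 when let go: about 4 N at the sleeve at rest, 10 N at the stop with the foot under the disc. The head sinks in proportion, 22 mm per rad.
- spare_foot: Bystander: a grey-capped spring foot, 52 mm diameter, 45 mm high, on the table just in front of the stand's base. Origin: centre of its underside, as for all bystanders.
- brass_weight: Bystander: a knobbed brass weight, 38 mm diameter, 60 mm high, standing in front of the stand's base.
- screwdriver: Bystander: a screwdriver 180 mm long, 26 mm thick at most, lying on the table in front of the stand's right half.
- mouse: Bystander: a black computer mouse, 105 x 60 x 33 mm.
- mug: Bystander: a white mug, 80 mm diameter, 95 mm high, with a handle.
- green_case: Bystander: a dark green case, 160 x 85 x 43 mm.
- rinse_bottle: Bystander: a white plastic bottle with a red cap, 60 mm diameter, 150 mm high.
- test_mark (a point): Where the foot's axis belongs: centre of the black ring in the test outline, on the base's top, straight below the pressing disc, at x = 0, y = 0 of the stand's frame; axes as the stand's. Yellow outlines 156 (x) by 68 mm (y) mark the carrier's test place here and its waiting place 105 mm to the stand's left (+y).
There are look-alikes about, which are no part of the job. Leave any orange, pink or purple look-alike of the part that bears foot_top alone.

How it is judged:
By the outcome, as a careful person would: the job done as asked, in the order asked, and still so for the second after the job is handed in, while the arm keeps its last pose, push and grip.
It also fails if it takes over 48 s, if anything falls off the work surface, if the arm or the gripper's body presses on something with over 40 N, if the wrist force passes 120 N, or if a joint passes its speed limit or range.

## Robot

A 6-joint arm with a two-finger parallel gripper is mounted at the origin on the work surface. World frame = base frame: x ahead of the robot, y to its left, z up, the work surface at z = 0. Lengths are in mm, angles in rad, forces in N, time in s.
With the tool pointing down it reaches from about 150 to 775 mm from the base axis. Payload 6.1 kg.
Tool frame: the origin (TCP) lies between the finger pads; the fingertips stand 14 mm ahead of it and the grasp point (between the pads) lies 5 mm behind it; z points along the fingers, y is the line along which they close (so a half turn about z gives the same grasp; the last joint's range is limited). The gripper opens to 85 mm and grips with 20 to 120 N. Pads are 22 mm wide; open, the fingers measure 114 mm over their backs; the gripper's body (76 mm by 85 mm) begins 54 mm behind the grasp point. The pads swing forward as they close: fully open they stand 13 mm farther back than shut.
Start: joints at [-1.315, 0.126, -0.04, 1.405, 0, 1.571], TCP at [132.829, -507.902, 245.295] pointing down, gripper open.
Joint ranges: [-2.72, 2.72], [-0.95, 1.95], [-1.27, 1.35], [-1.78, 2.02], [-1.46, 1.47], [-3.14, 3.14]. Speed limits (rad/s): [2.39, 2.39, 3.01, 3.14, 3.14, 3.14].

## Interface

Orientations are given as [roll, pitch, yaw] about the fixed x, y, z axes, in that order (R = Rz(yaw) Ry(pitch) Rx(roll)).
In Python, from bench import status, optics, bot gives the robot as it stands.
- The arm moves only by the tool servo_tool, never from a script. Its argument "plan" is a list of rows, each a list of 7 numbers: the turn, a rotation vector about the tool's x, y, z in degrees, then the shift along the tool's x, y, z in cm, then the opening, from 0 (shut) to 1 (fully open). In form: [[rx, ry, rz, tx, ty, tz, claw], ...]. A call has 1 to 5 rows; each row is the pose to reach, as a shift and turn from the pose commanded when the call began, along the tool's axes at that moment; what a row does not reach only later rows make up. A row lasts 1/8 s, in which the tool goes at most 62.5 mm and 10.7 degrees, less where a joint would pass 70% of its speed; a pose out of reach is approached as far as the arm can. A call with a gripper value outside its range is refused whole. The fingers move at their own pace and stop on an object; "squeeze" is the grip in N (left out, the last holds). Time passes only in rows, so rows that repeat a pose let the fingers close. It gives the time, the measured TCP pose, the force, the opening and the grip force at its end, in the units of the state.
- status.read_state(): the state, without advancing time (a new reading comes with each control period).
- optics.grab_frame(name): name is "scene" or "side" or "wrist"; returns a dict with "color" (384x512x3 uint8, blue, green, red), "K" (3x3 intrinsics, pixels), "k1" (the pictures are not rectified: a ray, as slopes to the right and down, at radius r is drawn at 1 + k1 r^2 times it, then the intrinsics apply), "origin" and "rotation" of the camera in the world. Camera axes: x right, y up, looking along -z (the intrinsics and any distortion apply to the point x, -y, -z); pixel columns grow to the right and rows downward; lengths in mm; the calibration is good to about 2 mm. A picture is of the moment at which its call begins. There is no depth.
- bot.sign_off(): hands the job in; it is judged then, once.
The state is a dict: "t": time; "joint_positions": joint angles; "joint_vel": joint speeds; "effort": joint torques, N m; "ee_pos": TCP position; "eef_rot": TCP orientation; "contact_force": force on the tool from outside, world axes, zero at the start; "torque": the same for the moment, N m; "grip_width": opening from 0.0 (shut) to 1.0 (fully open); "finger_force": force on a finger pad.
Only numpy, scipy, OpenCV 4.12 (cv2) and the standard library are available. Lean on these libraries where they do the work, as an engineer would, in place of code of your own. Each camera call takes 0.05 s, during which the arm holds its last target. There are 200 camera calls.

## Working session

There is one attempt and no reset: what is moved stays moved. The work goes in short steps, Python scripts to look and compute and a tool call to move; the robot and the scene stay as the last step left them, time stands still between calls to the robot, and variables do not carry over. Pictures are saved under pics/ and viewed, at most 10 in all, crops included, and the job is handed in when it is done.

Besides the shell and the picture viewer there is one more tool, called after "Request:" by a JSON object that holds its "api" and its "payload", one argument or row to a line. servo_tool: Moves the arm, as the interface text tells. Its arguments: {"type":"object","properties":{"plan":{"type":"array"},"squeeze":{"type":"number"}},"required":["plan"]}

```bash
mkdir -p pics; ls
cat > h.py <<'E'
import numpy as np, cv2, json
from bench import status, optics, bot
def grab(n,tag):
    f=optics.grab_frame(n); cv2.imwrite(f'pics/{tag}.png',f['color'])
    np.savez(f'pics/{tag}.npz',**{k:np.array(f[k]) for k in('K','k1','origin','rotation','color')}); return f
def load(tag): return dict(np.load(f'pics/{tag}.npz'))
def ray(f,uv):
    k1=float(f['k1']); d=cv2.undistortPoints(np.array([[uv]],float),f['K'],np.array([k1,0,0,0.]))[0,0]
    v=f['rotation']@np.array([d[0],-d[1],-1]); return f['origin'],v/np.linalg.norm(v)
def atz(f,uv,z):
    o,v=ray(f,uv); return o+v*(z-o[2])/v[2]
def tri(obs):
    A=np.zeros((3,3));b=np.zeros(3);L=[]
    for f,uv in obs:
        o,v=ray(f,uv);P=np.eye(3)-np.outer(v,v);A+=P;b+=P@o;L.append((P,o))
    x=np.linalg.solve(A,b); return x,[round(float(np.linalg.norm(P@(x-o))),1) for P,o in L]
def proj(f,p):
    c=f['rotation'].T@(np.array(p,float)-f['origin']); c=np.array([c[0],-c[1],-c[2]])
    return cv2.projectPoints(c[None],np.zeros(3),np.zeros(3),f['K'],np.array([float(f['k1']),0,0,0.]))[0][0,0]
E
python3 - <<'E'
from h import *
a=grab('scene','s0')['color'];b=grab('side','d0')['color']
cv2.imwrite('pics/both.png',cv2.resize(np.vstack([a,b]),None,fx=.78,fy=.78))
for t in('s0','d0'):
    f=load(t);print(f['origin'],f['rotation'].round(2).tolist(),f['K'].tolist(),f['k1'])
print(status.read_state())
E
```

```text
pics
[1112.77503573 -688.64955906  959.19184915] [0.88, 0.02, 0.7] [[368.8888655705493, 0.0, 253.8477075319258], [0.0, 368.8888655705493, 191.61162974742254], [0.0, 0.0, 1.0]] -0.01106449433103686
[267.73652637 931.48537073 896.43985081] [0.92, -0.02, -2.85] [[360.989701922213, 0.0, 253.04876485229363], [0.0, 360.989701922213, 186.24352196130184], [0.0, 0.0, 1.0]] 0.03850915443290919
{'t': 0.1, 'joint_positions': array([-1.31500513e+00,  1.26320019e-01, -4.04775812e-02,  1.40535788e+00,
       -1.17862836e-06,  1.57078717e+00]), 'joint_vel': array([-0.00135881, -0.00172527,  0.00338016, -0.00066625, -0.00098473,
        0.00062227]), 'effort': array([-1.70708645e-03, -4.36905169e+01,  3.53605092e+01,  1.37059169e-02,
       -1.90390115e-04, -5.86804163e-06]), 'ee_pos': array([ 132.74987978, -507.61039835,  244.61959626]), 'eef_rot': array([-3.14023350e+00,  1.16618373e-06,  2.55800352e-01]), 'contact_force': array([0.32907584, 0.49661657, 0.32633072]), 'torque': array([ 0.02019971,  0.05294278, -0.00556897]), 'finger_force': 0.0, 'grip_width': 1.0005327931510024}
```

View pics/s0.png

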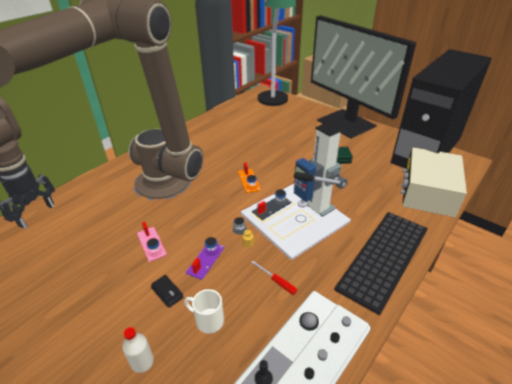

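View pics/d0.png

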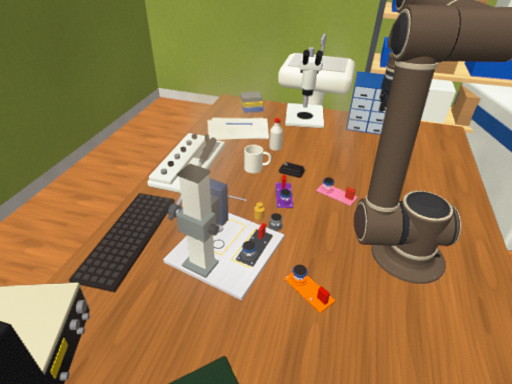

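Candidates for the carrier: orange at (249,181), pink at (151,243) and purple at (205,260), all on the table, and a dark plate on the stand's white base at (270,204) in scene, (255,245) in side. The dark one matches the description, so I'll check it in a close crop.

Run:
```python
from h import *
a=load('s0')['color'][120:260,225:365];b=load('d0')['color'][160:300,155:295]
r=lambda i:cv2.resize(i,(400,400),interpolation=cv2.INTER_CUBIC)
a=cv2.resize(a,(560,560),interpolation=cv2.INTER_CUBIC);b=cv2.resize(b,(560,560),interpolation=cv2.INTER_CUBIC)
cv2.imwrite('pics/c0.png',a);cv2.imwrite('pics/c1.png',b)
```

```text
(no output)
```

View pics/c0.png

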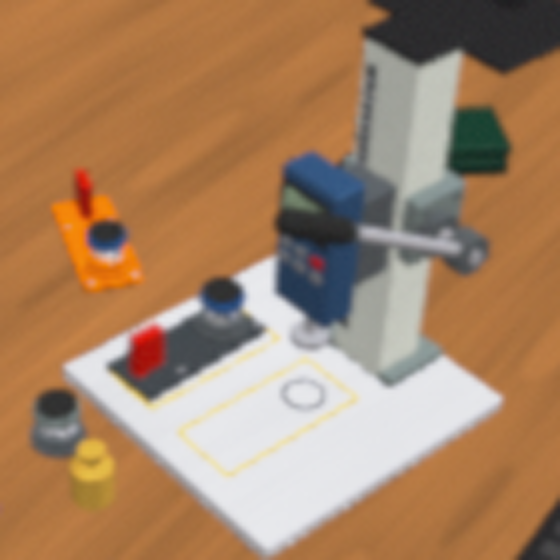

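View pics/c1.png

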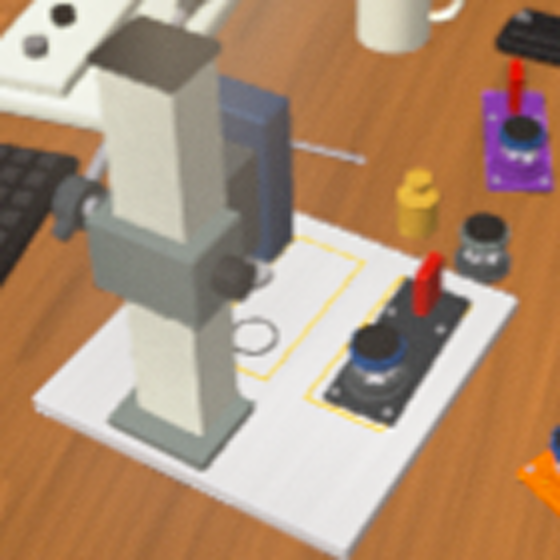

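Crops: the dark plate carries a blue cap (c0 (222,290), c1 (378,338)) and a red handle (top c0 (149,332), c1 (430,258)), lying in the waiting outline. That's the one. The ring is at c0 (303,394), c1 (254,338).

Run:
```python
from h import *
s,d=load('s0'),load('d0')
S=lambda u,v:(s,((u+.5)/4-.5+225,(v+.5)/4-.5+120)); D=lambda u,v:(d,((u+.5)/4-.5+155,(v+.5)/4-.5+160))
P=dict(FL=[S(65,368),D(516,300)],BR=[S(502,399),D(37,402)],ring=[S(303,394),D(254,338)],handle=[S(149,332),D(430,258)],cap=[S(222,291),D(378,338)],spare=[S(57,400),D(486,225)],brass=[S(93,447),D(419,178)])
R={}
for k,o in P.items():
    x,e=tri(o);R[k]=x;z={'FL':25,'BR':25,'ring':25,'handle':79,'cap':78,'spare':45,'brass':60}[k]
    print(k,x.round(1),e,[atz(f,u,z)[:2].round(1).tolist() for f,u in o])
A=np.array([[-150,170],[140,-115],[0,0],[-95,105],[0,105]]);B=np.array([R['FL'][:2],R['BR'][:2],R['ring'][:2],R['handle'][:2],R['cap'][:2]])
def fit(A,B):
    a,b=A-A.mean(0),B-B.mean(0);th=np.arctan2((a[:,0]*b[:,1]-a[:,1]*b[:,0]).sum(),(a*b).sum())
    r=np.array([[np.cos(th),-np.sin(th)],[np.sin(th),np.cos(th)]]);t=B.mean(0)-r@A.mean(0);return th,r,t
th,r,t=fit(A,B);print(th,t,(A@r.T+t-B).round(1).tolist())
th,r,t=fit(A[:3],B[:3]);print(th,t,(A@r.T+t-B).round(1).tolist())
v=R['cap']-R['handle'];print('carrier',np.arctan2(v[1],v[0]),np.hypot(*v[:2]))
g=lambda q,x,y,z:proj(q,[*(r@[x,y]+t),z])
for n,q in(('s',s),('d',d)):
  print(n,[ (k,g(q,*p).round(1).tolist()) for k,p in dict(hub=(88,-85,200),sleeve=(88-220*np.cos(.55),-85,315),disc=(0,0,94)).items()])
for p in((88-220*np.cos(.55),-85),(88-220*np.cos(.5),-85),(-95,105),(-95,0)): print(p,r@p+t)
```

```text
Traceback (most recent call last):
  File "h.py", line 11, in atz
    o,v=ray(f,uv); return o+v*(z-o[2])/v[2]
                                       ~^^^
IndexError: invalid index to scalar variable.
```

```bash
cat > fix.py <<'E'
import re
t=open('h.py').read()
t=t.replace("import numpy as np","from scipy.spatial.transform import Rotation as Ro\nimport numpy as np",1)
t=t.replace("f['rotation']","Ro.from_euler('xyz',f['rotation']).as_matrix()")
open('h.py','w').write(t)
E
python3 fix.py
cat > m.py <<'E'
from h import *
s,d=load('s0'),load('d0')
S=lambda u,v:(s,((u+.5)/4-.5+225,(v+.5)/4-.5+120)); D=lambda u,v:(d,((u+.5)/4-.5+155,(v+.5)/4-.5+160))
P=dict(FL=[S(65,368),D(516,300)],BR=[S(502,399),D(37,402)],ring=[S(303,394),D(254,338)],handle=[S(149,332),D(430,258)],cap=[S(222,291),D(378,338)],spare=[S(57,400),D(486,225)],brass=[S(93,447),D(419,178)])
R={}
for k,o in P.items():
    x,e=tri(o);R[k]=x;z={'FL':25,'BR':25,'ring':25,'handle':79,'cap':78,'spare':45,'brass':60}[k]
    print(k,x.round(1),e,[atz(f,u,z)[:2].round(1).tolist() for f,u in o])
A=np.array([[-150,170],[140,-115],[0,0],[-95,105],[0,105]]);B=np.array([R['FL'][:2],R['BR'][:2],R['ring'][:2],R['handle'][:2],R['cap'][:2]])
def fit(A,B):
    a,b=A-A.mean(0),B-B.mean(0);th=np.arctan2((a[:,0]*b[:,1]-a[:,1]*b[:,0]).sum(),(a*b).sum())
    r=np.array([[np.cos(th),-np.sin(th)],[np.sin(th),np.cos(th)]]);t=B.mean(0)-r@A.mean(0);return th,r,t
th,r,t=fit(A,B);print(th,t,(A@r.T+t-B).round(1).tolist())
th,r,t=fit(A[:3],B[:3]);print(th,t,(A@r.T+t-B).round(1).tolist())
v=R['cap']-R['handle'];print('carrier',np.arctan2(v[1],v[0]),np.hypot(*v[:2]))
g=lambda q,x,y,z:proj(q,[*(r@[x,y]+t),z])
for n,q in(('s',s),('d',d)):
  print(n,[ (k,g(q,*p).round(1).tolist()) for k,p in dict(hub=(88,-85,200),sleeve=(88-220*np.cos(.55),-85,315),disc=(0,0,94)).items()])
for p in((88-220*np.cos(.55),-85),(88-220*np.cos(.5),-85),(-95,105),(-95,0)): print(p,r@p+t)
E
python3 m.py
```

```text
FL [403.1  51.3  21.3] [1.4, 1.4] [[407.3, 48.7], [401.4, 54.0]]
BR [739.  272.8  19.8] [2.2, 2.2] [[742.9, 268.7], [734.2, 275.9]]
ring [598.4 161.1  23.7] [0.4, 0.4] [[599.4, 160.1], [597.6, 162.0]]
handle [473.4  87.1  81.5] [3.3, 3.3] [[475.0, 90.1], [471.4, 82.2]]
cap [487.9 180.   76.8] [1.6, 1.6] [[490.4, 179.3], [486.3, 180.1]]
spare [444.8  -5.2  47.2] [1.7, 1.7] [[445.0, -3.2], [443.9, -8.9]]
brass [515.1 -36.7  57.9] [1.6, 1.6] [[518.1, -37.9], [513.2, -35.5]]
1.3639287467023842 [596.54897936 160.11976532] [[-3.7, -3.0], [-1.2, 0.8], [-1.8, -1.0], [0.9, 1.6], [5.9, 1.7]]
1.3594889327142348 [598.78947989 161.12190884] [[-1.9, -1.2], [1.5, 1.1], [0.4, 0.0], [2.8, 3.1], [8.2, 3.1]]
carrier 1.4156815024527483 94.0101510597295
s [('hub', [340.7, 182.0]), ('sleeve', [301.9, 175.7]), ('disc', [301.6, 203.7])]
d [('hub', [174.3, 210.5]), ('sleeve', [208.6, 147.6]), ('disc', [217.0, 228.6])]
(np.float64(-99.55539485309126), -85) [661.01828222  45.95310748]
(np.float64(-105.06816361588201), -85) [659.86204296  40.56295626]
(-95, 105) [476.19979087  90.25747384]
(-95, 0) [578.86433254  68.23494256]
```

Request:
{"api": "servo_tool", "payload": {
  "plan": [
    [0,0,-9,4,-4.1,0,1],
    [0,0,-18,8,-8.2,0,1],
    [0,0,-27,12,-12.3,0,1],
    [0,0,-36,16,-16.4,0,1],
    [0,0,-45,20,-20.5,0,1]
  ]
}}

```text
t: 0.72
ee_pos: [274.8, -257.3, 245.1]
eef_rot: [-3.142, -0.0, 1.046]
contact_force: [0.7, -0.5, 1.3]
grip_width: 1.002
finger_force: 0.0
```

```bash
cat > mv.py <<'E'
import sys
from h import *
# usage: mv.py x y z yaw [tilt rotvec deg in world x y]: tool-down target -> row numbers
a=[float(v) for v in sys.argv[1:]]
q=status.read_state();R0=Ro.from_euler('xyz',q['eef_rot']);R1=Ro.from_euler('xyz',[np.pi,0,a[3]])
if len(a)>4: R1=Ro.from_euler('x',a[4],degrees=True)*R1 if False else Ro.from_rotvec(np.radians([a[4],a[5],0]))*R1
print('t',round(q['t'],2),'at',q['ee_pos'].round(1),q['eef_rot'].round(3),'F',q['contact_force'].round(1),'w',round(q['grip_width'],3),'j',q['joint_positions'].round(2))
print('rot',np.degrees((R0.inv()*R1).as_rotvec()).round(2),'cm',(R0.inv().apply(np.array(a[:3])-q['ee_pos'])/10).round(2))
E
python3 mv.py 475 89 150 1.37
```

```text
t 0.72 at [ 274.8 -257.3  245.1] [-3.142 -0.     1.046] F [ 0.7 -0.5  1.3] w 1.002 j [-0.75 -0.15 -0.32  1.41  0.    1.34]
rot [ 0.000e+00 -1.000e-02 -1.858e+01] cm [39.99 -0.04  9.51]
```

Request:
{"api": "servo_tool", "payload": {
  "plan": [
    [0,0,-4,6,0,0,1],
    [0,0,-8,12,0,0,1],
    [0,0,-12,18,0,0,1],
    [0,0,-16,24,0,0,1],
    [0,0,-18.5,30,0,0,1]
  ]
}}

```text
t: 1.35
ee_pos: [426.5, 2.0, 245.2]
eef_rot: [3.141, 0.0, 1.366]
contact_force: [0.7, -0.9, 1.1]
grip_width: 1.003
finger_force: 0.0
```

```bash
python3 mv.py 475 89 150 1.37
```

```text
t 1.35 at [426.5   2.  245.2] [3.141 0.    1.366] F [ 0.7 -0.9  1.1] w 1.003 j [ 0.   -0.06 -0.23  1.4  -0.    1.78]
rot [ 0.01  0.01 -0.22] cm [9.51 2.98 9.52]
```

Request:
{"api": "servo_tool", "payload": {
  "plan": [
    [0,0,0,4,1,0,1],
    [0,0,0,8,2.5,2,1],
    [0,0,0,9.5,3,6,1],
    [0,0,0,9.5,3,9.5,1],
    [0,0,0,9.5,3,9.5,1]
  ]
}}

```text
t: 1.98
ee_pos: [472.8, 86.6, 147.6]
eef_rot: [-3.136, 0.002, 1.365]
contact_force: [-0.2, -0.3, 0.3]
grip_width: 1.001
finger_force: 0.0
```

```bash
python3 - <<'E'
from h import *
w=grab('wrist','w1')['color'];d=grab('side','d1')['color']
cv2.imwrite('pics/v1.png',np.vstack([cv2.resize(d[60:320,120:420],(400,347)),cv2.resize(w,(400,300))]) if 0 else np.hstack([cv2.resize(w,(400,300)),cv2.resize(d[60:300,110:430],(400,300))]))
f=load('w1');print(f['origin'],f['rotation'],f['K'])
E
python3 mv.py 475 89 56 1.37
```

```text
[488.12742194 150.71981569 276.17611149] [-0.2666132   0.00631494 -0.20597495] [[266.81219716   0.         252.17412648]
 [  0.         266.81219716 191.40766426]
 [  0.           0.           1.        ]]
t 2.08 at [474.9  86.7 151. ] [-3.141  0.     1.364] F [ 0.3 -1.4  0.5] w 1.001 j [ 0.18  0.06 -0.32  1.19  0.    1.96]
rot [-0.01  0.   -0.35] cm [ 0.23 -0.03  9.5 ]
```

View pics/v1.png

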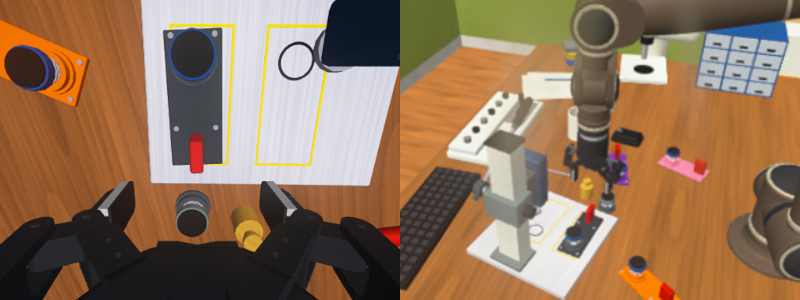

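The wrist view shows the handle (196,150), cap (193,53), ring (296,60) and spare foot (192,213). The carrier is turned slightly against the outline. An enlargement will give exact pixels.

Run:
```python
from h import *
f=load('w1');c=f['color'][15:250,190:430]
cv2.imwrite('pics/v2.png',cv2.resize(c,None,fx=2.5,fy=2.5,interpolation=cv2.INTER_CUBIC))
for p in([475,87,79],[475,87,56],[474,87,33]):print(((proj(f,p)-[190,15])*2.5).round())
```

```text
[160. 476.]
[160. 455.]
[157. 438.]
```

View pics/v2.png

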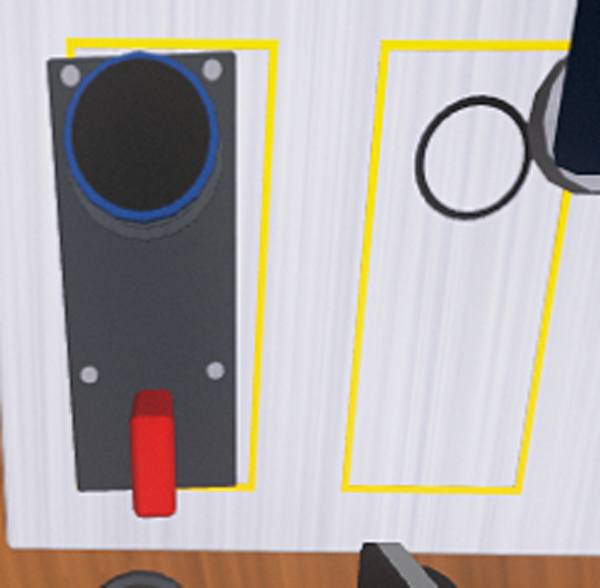

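Run:
```python
from h import *
f=load('w1');g=lambda u,v,z:atz(f,((u+.5)/2.5-.5+190,(v+.5)/2.5-.5+15),z)[:2]
h=g(154,467,79);c=g(141,135,78);ring=g(473,158,25)
TL,BL,BR=g(383,45,25),g(345,490,25),g(518,490,25)
wTL,wTR,wBR=g(68,42,25),g(276,42,25),g(250,488,25)
an=lambda v:np.arctan2(v[1],v[0])
print('h',h,'cap',c,np.hypot(*(c-h)),'carrier',an(c-h));print('plate edge L,R',an(g(48,58,33)-g(78,491,33)),an(g(234,52,33)-g(236,486,33)))
print('ring',ring,'outl',an(TL-BL),an(BL-BR)-np.pi/2,'w',an(wTL-wTR)-np.pi/2,an(wTR-wBR))
print('lens',np.hypot(*(TL-BL)),np.hypot(*(BL-BR)),np.hypot(*(wTL-wTR)))
th=1.362;r=np.array([[np.cos(th),-np.sin(th)],[np.sin(th),np.cos(th)]])
# outline corners: x extents of test: carrier centre = foot axis offset; 
print([ (r.T@(p-ring)).round(1) for p in(TL,BL,BR,wTL,wTR,wBR,h,c)])
print('target grip',ring-95*r[:,0])
```

```text
h [473.57557812  90.46988863] cap [489.52659298 183.80271189] 94.68606430671775 carrier 1.401527047045205
plate edge L,R 1.3986425105919842 1.401448974482942
ring [601.09277753 161.52294046] outl 1.360678835104345 1.3678998794593014 w 1.362730411715909 1.347720792220346
lens 156.96112484550216 68.01667354920734 69.4468918862682
[array([34.9, 34.4]), array([-122.1,   34.6]), array([-121.7,  -33.4]), array([ 35.8, 139.5]), array([35.8, 70.1]), array([-121.5,   72.3]), array([-95.9, 110. ]), array([ -1.3, 113.8])]
target grip [581.40093817  68.5862337 ]
```

Request:
{"api": "servo_tool", "payload": {
  "plan": [
    [0,0,-2.1,0.35,-0.2,3,1],
    [0,0,-2.1,0.35,-0.2,6.5,1],
    [0,0,-2.1,0.35,-0.2,9.7,1],
    [0,0,-2.1,0.35,-0.2,9.7,1],
    [0,0,-2.1,0.35,-0.2,9.7,0.5]
  ],
  "squeeze": 40
}}

```text
t: 2.7
ee_pos: [475.0, 90.6, 55.5]
eef_rot: [3.139, -0.001, 1.4]
contact_force: [0.4, -0.0, 1.0]
grip_width: 0.817
finger_force: 0.0
```

Request:
{"api": "servo_tool", "payload": {
  "plan": [
    [0,0,0,0,0,0,0],
    [0,0,0,0,0,0,0],
    [0,0,0,0,0,0,0],
    [0,0,0,0,0,0,0]
  ]
}}

```text
t: 3.2
ee_pos: [473.8, 90.7, 54.0]
eef_rot: [3.141, -0.0, 1.401]
contact_force: [-1.4, -0.8, 6.0]
grip_width: 0.16
finger_force: 40.3
```

```bash
python3 mv.py 581 69 54 1.362
```

```text
t 3.2 at [473.8  90.7  54. ] [ 3.141 -0.     1.401] F [-1.4 -0.8  6. ] w 0.16 j [ 0.19  0.12 -0.48  0.97  0.    1.93]
rot [ 0.03 -0.02  2.22] cm [-0.32 10.94  0.  ]
```

Request:
{"api": "servo_tool", "payload": {
  "plan": [
    [0,0,0.6,-0.1,1.6,0,0],
    [0,0,1.2,-0.2,3.6,0,0],
    [0,0,1.6,-0.2,5.6,0,0],
    [0,0,2,-0.3,7.4,0,0],
    [0,0,2.2,-0.3,8.6,0,0]
  ]
}}

```text
t: 3.82
ee_pos: [557.5, 73.4, 54.0]
eef_rot: [-3.14, -0.001, 1.363]
contact_force: [-7.9, 2.4, 10.8]
grip_width: 0.157
finger_force: 41.5
```

Request:
{"api": "servo_tool", "payload": {
  "plan": [
    [0,0,0,0,1,0,0],
    [0,0,0,0,1.8,0,0],
    [0,0,0,0,2.3,0,0],
    [0,0,0,0,2.3,0,0]
  ]
}}

```text
t: 4.32
ee_pos: [580.2, 68.7, 54.0]
eef_rot: [-3.141, -0.001, 1.363]
contact_force: [-4.7, 1.0, 7.5]
grip_width: 0.157
finger_force: 40.7
```

```bash
python3 - <<'E'
from h import *
w=grab('wrist','w2')['color'];d=grab('scene','s2')['color']
cv2.imwrite('pics/v3.png',np.hstack([cv2.resize(w[0:288,80:464],(500,375)),cv2.resize(d[90:270,220:364],(300,375))]))
E
python3 mv.py 581 69 54 1.362
```

```text
t 4.42 at [580.2  68.7  54. ] [-3.141e+00 -1.000e-03  1.363e+00] F [-3.2  1.6  8. ] w 0.161 j [ 0.12  0.3  -0.25  1.02  0.    1.9 ]
rot [-0.02 -0.04  0.05] cm [ 0.05  0.07 -0.  ]
```

View pics/v3.png

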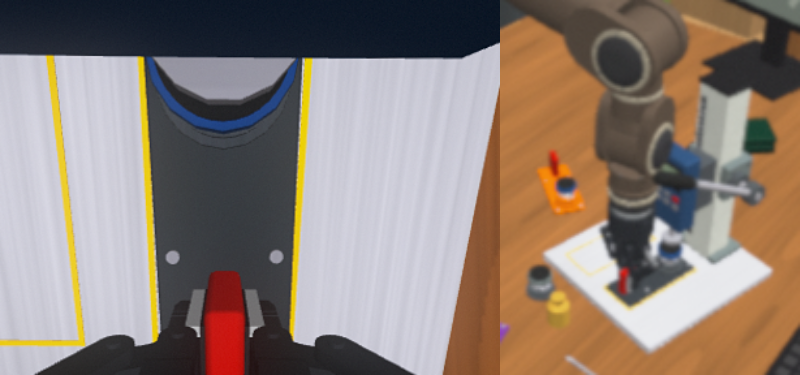

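Request:
{"api": "servo_tool", "payload": {
  "plan": [
    [0,0,0,0,0,0,0.6],
    [0,0,0,0,0,0,0.6],
    [0,0,0,0,0,0,0.6],
    [0,0,0,0,0,-2.5,0.6],
    [0,0,0,0,0,-6,0.6]
  ]
}}

```text
t: 5.05
ee_pos: [579.6, 68.2, 112.7]
eef_rot: [-3.139, 0.001, 1.362]
contact_force: [0.7, 1.0, 0.8]
grip_width: 0.601
finger_force: 0.0
```

Request:
{"api": "servo_tool", "payload": {
  "plan": [
    [0,0,0,-0.5,-1,-3,0.6],
    [0,0,0,-2,-3,-5,0.6],
    [0,0,0,-5,-5,-5,0.6],
    [0,0,0,-8,-6,-5,0.6],
    [0,0,0,-8,-6,-5,0.6]
  ]
}}

```text
t: 5.68
ee_pos: [504.3, 1.3, 163.6]
eef_rot: [3.141, 0.0, 1.36]
contact_force: [-0.8, 0.3, 0.1]
grip_width: 0.6
finger_force: 0.0
```

```bash
python3 - <<'E'
from h import *
f=grab('wrist','w3');f=load('w3');print(f['origin'])
th=1.362;r=np.array([[np.cos(th),-np.sin(th)],[np.sin(th),np.cos(th)]])
for p in((0,0,25),(0,0,94),(-95,0,79),(-122,-34,25),(34,34,25)):print(p,proj(f,[*(r@p[:2]+[600.6,161.6]),p[2]]).round(1))
cv2.imwrite('pics/v4.png',cv2.resize(f['color'],(800,600),interpolation=cv2.INTER_CUBIC))
E
python3 mv.py 581 69 54 1.362
```

```text
[519.09960578  65.18446378 292.34949575]
(0, 0, 25) [322.3 -17.1]
(0, 0, 94) [351.6 -74.3]
(-95, 0, 79) [331.5  96.5]
(-122, -34, 25) [348.4 130.3]
(34, 34, 25) [283.6 -66.4]
t 5.72 at [505.    2.  163.5] [ 3.141 -0.     1.361] F [ 0.4  0.5 -0.2] w 0.599 j [ 0.    0.1  -0.25  1.22  0.    1.78]
rot [ 0.03 -0.02 -0.07] cm [ 8.13  6.03 10.96]
```

View pics/v4.png

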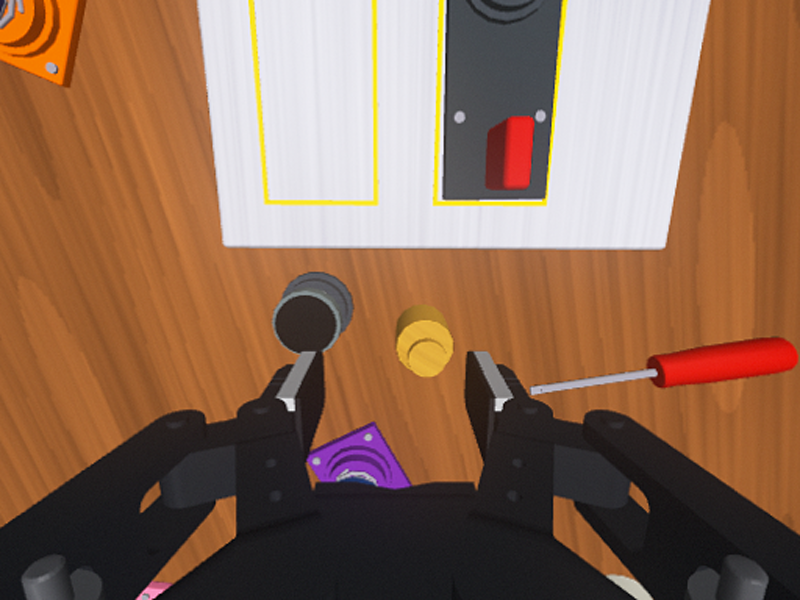

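Run:
```python
from h import *
f=load('w3');g=lambda u,v,z:atz(f,((u+.5)*.64-.5,(v+.5)*.64-.5),z)[:2]
th=1.362;r=np.array([[np.cos(th),-np.sin(th)],[np.sin(th),np.cos(th)]])
for n,p in dict(PL=(443,198,33),PR=(546,199,33),PRtop=(562,20,33),PLtop=(448,20,33),OL=(435,204,25),OR=(546,204,25),ORt=(565,10,25),OLt=(441,10,25),h=(518,153,79)).items():print(n,(r.T@(g(*p)-[600.6,161.6])).round(1))
```

```text
PL [-118.    30.4]
PR [-118.8  -31.7]
PRtop [-24.8 -31.2]
PLtop [-24.4  30.5]
OL [-121.9   34.4]
OR [-122.1  -34.8]
ORt [-17.3 -35.1]
OLt [-16.9  33.7]
h [-95.9   0.1]
```

```bash
cat > wp.py <<'E'
from h import *
th=1.362;r=np.array([[np.cos(th),-np.sin(th)],[np.sin(th),np.cos(th)]]);o=np.array([600.6,161.6])
W=lambda x,y,z:np.array([*(r@[x,y]+o),z])
if __name__=='__main__':
    print('pre',W(-200,-85,312).round(1))
    for a in np.linspace(.55,-.5,8):print(round(a,2),W(88-220*np.cos(a),-85,195+220*np.sin(a)).round(1))
E
python3 wp.py; python3 mv.py 642 -52 312 1.362
```

```text
pre [642.3 -51.7 312. ]
0.55 [663.1  46.6 310. ]
0.4 [660.   31.8 280.7]
0.25 [657.8  21.5 249.4]
0.1 [656.6  15.9 217. ]
-0.05 [656.4  15.1 184. ]
-0.2 [657.3  19.1 151.3]
-0.35 [659.2  27.9 119.6]
-0.5 [662.   41.2  89.5]
t 5.72 at [505.    2.  163.5] [ 3.141 -0.     1.361] F [ 0.4  0.5 -0.2] w 0.599 j [ 0.    0.1  -0.25  1.22  0.    1.78]
rot [ 0.03 -0.02 -0.07] cm [ -2.42  14.53 -14.84]
```

Raise first, then go sideways in front of the sleeve.

Request:
{"api": "servo_tool", "payload": {
  "plan": [
    [0,0,0,-1,0,-5,0.7],
    [0,0,0,-2.4,1,-10,0.7],
    [0,0,0,-2.4,5,-14,0.7],
    [0,0,0,-2.4,10,-14.8,0.7],
    [0,0,0,-2.4,14.5,-14.8,0.7]
  ]
}}

```text
t: 6.35
ee_pos: [644.7, -50.5, 312.3]
eef_rot: [3.139, -0.001, 1.363]
contact_force: [0.7, 0.3, -0.4]
grip_width: 0.699
finger_force: 0.0
```

Request:
{"api": "servo_tool", "payload": {
  "plan": [
    [0,0,0,0,0,0,0.7],
    [0,0,0,0,0,0,0.7]
  ]
}}

```text
t: 6.6
ee_pos: [642.3, -50.3, 310.3]
eef_rot: [-3.14, -0.0, 1.363]
contact_force: [-1.3, 0.2, 0.0]
grip_width: 0.698
finger_force: 0.0
```

```bash
python3 - <<'E'
from wp import *
grab('wrist','w4');grab('scene','s4');f=load('w4');s=load('s4')
for a in((180,.55),(220,.55),(245,.55)):
    p=W(88-a[0]*np.cos(.55),-85,200+a[0]*np.sin(.55));print(a,p.round(),(proj(f,p)).round(1),proj(s,p).round(1))
cv2.imwrite('pics/v5.png',np.hstack([cv2.resize(f['color'],(480,360)),cv2.resize(s['color'][80:260,220:380],(320,360),interpolation=cv2.INTER_CUBIC)]))
E
python3 mv.py 663 46.6 310 1.362
```

```text
(180, 0.55) [670.  80. 294.] [250.8 -35.9] [310.5 177.2]
(220, 0.55) [663.  47. 315.] [250.5  34.9] [302.6 175.9]
(245, 0.55) [659.  26. 328.] [250.2  86.4] [297.5 175.1]
t 6.7 at [641.4 -50.4 311.8] [ 3.141 -0.     1.363] F [0.2 0.3 0.1] w 0.696 j [-0.08  0.38  0.44  1.63  0.    1.7 ]
rot [ 0.01 -0.01  0.06] cm [9.94 0.11 0.18]
```

View pics/v5.png

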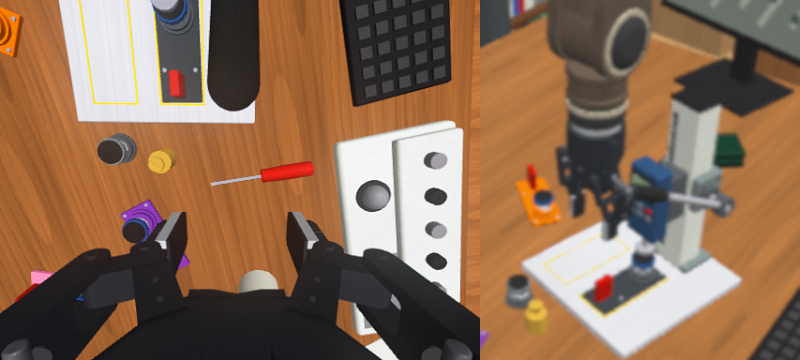

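Request:
{"api": "servo_tool", "payload": {
  "plan": [
    [0,0,0,3,0.1,0.1,0.7],
    [0,0,0,6,0.1,0.2,0.7],
    [0,0,0,9,0.1,0.2,0.7],
    [0,0,0,9.9,0.1,0.2,0.7],
    [0,0,0,9.9,0.1,0.2,0.4]
  ]
}}

```text
t: 7.32
ee_pos: [663.0, 45.9, 310.0]
eef_rot: [3.141, 0.0, 1.363]
contact_force: [-0.0, -0.2, -0.6]
grip_width: 0.502
finger_force: 0.0
```

Request:
{"api": "servo_tool", "payload": {
  "plan": [
    [0,0,0,0,0,0,0],
    [0,0,0,0,0,0,0],
    [0,0,0,0,0,0,0],
    [0,0,0,0,0,0,0]
  ]
}}

```text
t: 7.82
ee_pos: [661.3, 45.1, 310.0]
eef_rot: [-3.138, -0.001, 1.361]
contact_force: [-7.8, 2.7, 3.9]
grip_width: 0.244
finger_force: 39.1
```

```bash
python3 mv.py 657.8 21.5 249.4 1.362
```

```text
t 7.83 at [661.3  45.1 310. ] [-3.138e+00 -1.000e-03  1.361e+00] F [-7.8  2.7  3.9] w 0.244 j [0.07 0.43 0.5  1.65 0.   1.85]
rot [-0.18 -0.04 -0.04] cm [-2.39  0.17  6.06]
```

Request:
{"api": "servo_tool", "payload": {
  "plan": [
    [0,0,0,-0.8,0,1.45,0],
    [0,0,0,-1.5,0,2.95,0],
    [0,0,0,-2.1,0,4.5,0],
    [0,0,0,-2.55,0,6.05,0],
    [0,0,0,-2.9,0,7.65,0]
  ]
}}

```text
t: 8.45
ee_pos: [655.1, 16.5, 233.8]
eef_rot: [-3.139, -0.001, 1.361]
contact_force: [-9.8, 2.2, 6.7]
grip_width: 0.24
finger_force: 38.8
```

Request:
{"api": "servo_tool", "payload": {
  "plan": [
    [0,0,0,-0.2,0,1.65,0],
    [0,0,0,-0.3,0,3.3,0],
    [0,0,0,-0.3,0,5,0],
    [0,0,0,-0.15,0,6.6,0],
    [0,0,0,0.1,0,8.2,0]
  ]
}}

```text
t: 9.07
ee_pos: [655.2, 17.2, 151.6]
eef_rot: [-3.139, 0.0, 1.361]
contact_force: [-9.9, 0.9, 8.6]
grip_width: 0.241
finger_force: 40.7
```

```bash
python3 mv.py 662 41.2 89.5 1.362
```

```text
t 9.07 at [655.2  17.2 151.6] [-3.139  0.     1.361] F [-9.9  0.9  8.6] w 0.241 j [0.03 0.39 0.1  1.28 0.   1.81]
rot [-0.17  0.   -0.08] cm [2.49 0.18 6.21]
```

Request:
{"api": "servo_tool", "payload": {
  "plan": [
    [0,0,0,0.4,0,1.65,0],
    [0,0,0,0.85,0,3.2,0],
    [0,0,0,1.5,0,4.7,0],
    [0,0,0,2.1,0,5.7,0],
    [0,0,0,2.4,0,6.2,0]
  ],
  "squeeze": 60
}}

```text
t: 9.7
ee_pos: [660.2, 40.0, 89.4]
eef_rot: [-3.138, 0.002, 1.361]
contact_force: [-11.1, -3.1, 11.0]
grip_width: 0.241
finger_force: 65.9
```

Request:
{"api": "servo_tool", "payload": {
  "plan": [
    [0,0,0,0.1,0,0.2,0],
    [0,0,0,0.2,0,0.4,0],
    [0,0,0,0.2,0,0.4,0]
  ]
}}

```text
t: 10.07
ee_pos: [660.7, 42.1, 86.0]
eef_rot: [-3.138, 0.001, 1.361]
contact_force: [-12.0, -2.9, 11.8]
grip_width: 0.239
finger_force: 66.6
```

Request:
{"api": "servo_tool", "payload": {
  "plan": [
    [0,0,0,0.1,0,0.3,0],
    [0,0,0,0.2,0,0.5,0],
    [0,0,0,0.2,0,0.5,0]
  ]
}}

```text
t: 10.45
ee_pos: [661.2, 44.4, 82.8]
eef_rot: [-3.14, 0.0, 1.361]
contact_force: [-13.6, -1.5, 17.9]
grip_width: 0.236
finger_force: 68.6
```

Request:
{"api": "servo_tool", "payload": {
  "plan": [
    [0,0,0,0.1,0,0.2,0],
    [0,0,0,0.1,0,0.3,0],
    [0,0,0,0.1,0,0.3,0],
    [0,0,0,0.1,0,0.3,0]
  ]
}}

```text
t: 10.95
ee_pos: [661.4, 44.6, 82.3]
eef_rot: [3.141, 0.001, 1.361]
contact_force: [-19.2, -4.4, 32.1]
grip_width: 0.236
finger_force: 70.0
```

```bash
python3 - <<'E'
from wp import *
grab('scene','s5');grab('side','d5');s=load('s5');d=load('d5')
for n,q,(ox,oy) in(('s',s,(270,120)),('d',d,(150,140))):
  for k,p in dict(hub=(88,-85,200),tip_stop=(88-245*np.cos(.5),-85,200-245*np.sin(.5)),sl180=(88-180*np.cos(.5),-85,200-180*np.sin(.5)),bar100=(88-100*np.cos(.5),-85,200-100*np.sin(.5)),disc=(0,0,71)).items():print(n,k,((proj(q,W(*p))-[ox,oy])*4).round())
cv2.imwrite('pics/v6.png',np.hstack([cv2.resize(q['color'][y:y+140,x:x+100],(400,560),interpolation=cv2.INTER_CUBIC) for q,x,y in((s,270,120),(d,150,140))]))
E
python3 mv.py 662 41.2 89.5 1.362
```

```text
s hub [285. 248.]
s tip_stop [ 86. 465.]
s sl180 [140. 406.]
s bar100 [205. 336.]
s disc [127. 355.]
d hub [ 95. 282.]
d tip_stop [264. 243.]
d sl180 [225. 252.]
d bar100 [172. 264.]
d disc [267. 375.]
t 11.05 at [661.4  44.5  82.3] [3.141e+00 1.000e-03 1.361e+00] F [-20.2  -4.6  32.2] w 0.243 j [ 0.07  0.43 -0.    1.14 -0.    1.85]
rot [ 0.01  0.06 -0.07] cm [-0.31  0.13 -0.72]
```

View pics/v6.png

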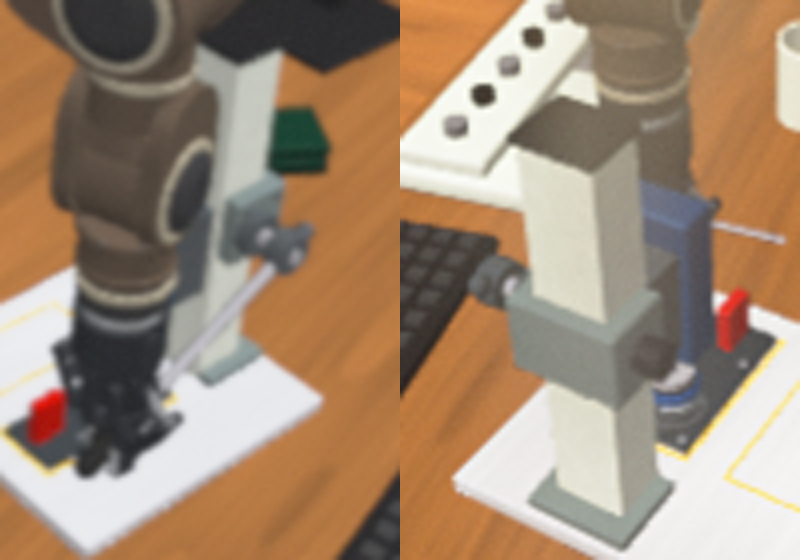

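At the stop: force rose from 18 to 32 N over only 0.5 mm of travel. The bar lies on the predicted stop line (c. (205,336)) and the disc sits on the cap. I'll ease the excess push slightly.

Request:
{"api": "servo_tool", "payload": {
  "plan": [
    [0,0,0,0,-0.1,-0.15,0],
    [0,0,0,0,-0.1,-0.15,0],
    [0,0,0,0,-0.1,-0.15,0]
  ]
}}

```text
t: 11.42
ee_pos: [661.3, 44.5, 82.6]
eef_rot: [3.141, 0.002, 1.361]
contact_force: [-14.1, -5.1, 24.1]
grip_width: 0.24
finger_force: 69.2
```

```bash
python3 -c "
from bench import bot,status
q=status.read_state();print(q['ee_pos'],q['contact_force'])
print(bot.sign_off())"
```

```text
[661.26146229  44.46454599  82.56923836] [-14.12414892  -5.08735991  24.0501288 ]
the job is handed in; nothing more can be done
None
```

The job is handed in at about 11.4 s: the carrier was slid flat to within about 1 mm of the test position and let go, and the gripper is still holding the lever hard against its stop with about 24 N of upward force on the tool.

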